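Clamp a tile in the sgraffito jig

ROBOT

A 7-joint arm with a two-finger parallel gripper is mounted at the origin on the work surface; the furniture and walls round the work are solid. World frame = base frame: x ahead of the robot, y to its left, z up, the work surface at z = 0. Lengths are in m, angles in rad, forces in N, time in s.
With the tool pointing down it reaches from about 0.4 to 0.875 m from the base axis. Payload 6.5 kg.
Tool frame: the origin (TCP) lies on the centre line of the jaws, within the pads' length; the fingertips stand 8 mm ahead of it and the grasp point (between the pads) lies 11 mm behind it; x points along the fingers, y is the direction in which the jaws open and shut, and the axes are right-handed (so a half turn about x gives the same grasp; the last joint's range is limited). The gripper opens to 85 mm and grips with 20 to 120 N. Pads are 22 mm wide; open, the fingers measure 114 mm over their backs; the gripper's body (76 mm by 85 mm) begins 54 mm behind the grasp point. The pads swing forward as they close: fully open they stand 13 mm farther back than shut.
Start: joints at [-1.334, 0.536, -0.004, 1.538, 0.003, 1.067, -0.071], TCP at [0.194, 0.62, 0.239] pointing down, gripper open.
Joint ranges: [-2.7, 2.7], [-0.37, 2.16], [-1.27, 1.26], [0.24, 2.4], [-1.31, 4.45], [0.19, 1.91], [-2.76, 2.76]. Speed limits (rad/s): [2.39, 2.39, 3.14, 3.14, 3.14, 3.14, 3.14].

INTERFACE

Orientations are given as a unit quaternion [x, y, z, w].
In Python, from workcell import robot gives the robot as it stands.
- The arm moves only by the tool move_arm, never from a script. Its argument "series" is a list of rows, each a list of 7 numbers: the gripper's target within -1 to 1 (fully open at 1, half-way at 0, shut at -1), then the shift along the tool's x, y, z in m, then the turn, a rotation vector about the tool's x, y, z in degrees. A call has 1 to 5 rows; each row is the pose to reach, as a shift and turn from the pose commanded when the call began, along the tool's axes at that moment; what a row does not reach only later rows make up. A row lasts 1/10 s, in which the tool goes at most 50 mm and 8.59 degrees, less where a joint would pass 70% of its speed; a pose out of reach is approached as far as the arm can. A call with a gripper value outside its range is refused whole. The fingers move at their own pace and stop on an object; "grip_force" is the grip in N (left out, the last holds). Time passes only in rows, so rows that repeat a pose let the fingers close. It gives the time, the measured TCP pose, the force and the opening at its end, in the units of the state.
- robot.get_state(): the state, without advancing time (a new reading comes with each control period).
- robot.snapshot(name): name is "scene" or "top" or "wrist"; returns a dict with "image" (384x512x3 uint8, red, green, blue), "z_map" (384x512 float32, m along the optical axis (not along the pixel's ray), 0 where there is no reading), "camera_matrix" (3x3 intrinsics, pixels), "k1" (the pictures are not rectified: a ray, as slopes to the right and down, at radius r is drawn at 1 + k1 r^2 times it, then the intrinsics apply), "rvec" (rotation vector, rad) and "tvec" (3), from world to camera coordinates, as OpenCV has them; the wrist camera has in their place "mount" (4x4, takes a point from camera to tool coordinates, whose origin is the TCP and whose axes are the tool frame's). Camera axes: x right, y down, z forward; pixel columns grow to the right and rows downward; lengths in m; the calibration is good to about 2 mm. A picture is of the moment at which its call begins: read the wrist's pose just before it.
- robot.finish_job(): hands the job in, once; it reports no verdict.
The state is a dict: "time_s": time; "q": joint angles; "qvel": joint speeds; "tau": joint torques, N m; "tool_pos": TCP position; "eef_rot": TCP orientation; "force": force on the tool from outside, world axes, zero at the start; "ft_torque": the same for the moment, N m; "opening": finger opening in m.
Only numpy, scipy, OpenCV 4.12 (cv2) and the standard library are available. Lean on these libraries where they do the work, as an engineer would, in place of code of your own. Each camera call takes 0.05 s, during which the arm holds its last target. There are 200 camera calls.

TASK

Get the slip-coated tile ready for carving: with the fingertips, push it across the plywood jig until it sits flush against both the long back fence and the short end stop, then swing the wooden cam lever round, anticlockwise seen from above, as far as it goes so that the cam clamps the tile against the fence. Only push: do not pick up or tip the tile, and leave the stamp, dish and jar beside the jig where they are.

Things in the scene. Friction and masses are not known exactly. Their poses are not given: they have to be found in the camera images.
- jig: The carving jig, fixed on the table: plywood base 220 (x) x 320 (y) x 12 mm. Origin at the centre of its underside, x pointing away from the robot, y to the robot's left, z up (turned by up to 0.2 rad). It carries the back fence, end stop and cam lever. All jig x, y below are in this frame.
- fence_face (a point): Point at the foot of the back fence's inner (near) face, jig x = +92, y = +97 mm. The fence is a wooden strip along the jig's y, 14 mm high above the base, from jig y = -160 to +122 mm.
- stop_face (a point): Point at the foot of the end stop's inner (right) face, jig x = +54, y = +135 mm. The stop is a wooden strip along the jig's x, 14 mm high above the base, from jig x = -13 to +82 mm.
- bolt (a point): Hinge axis of the cam lever (upright), at the base's upper face, jig x = -11.6, y = +97 mm. Round it the lever carries an eccentric disc, radius 18 mm, its centre 10 mm off the bolt. While open it leaves the tile at least 8 mm room to slide in from the right along the fence; closed, it bars the way.
- tile: Square terracotta tile with a dark slip coat on top, 76 x 76 x 8 mm, about 0.1 kg, lying loose and askew on the right half of the jig's base. Origin at the centre of its underside, x and y parallel to its edges.
- home (a point): Where the origin of the tile is when it is seated against fence and stop: jig x = +54, y = +97, z = 12 mm (on the base's upper face); axes as the jig's.
- cam (a joint): Angle of the cam lever in rad. 0 = open, lever pointing 160 degrees from jig +x (to the robot and a little left); grows anticlockwise seen from above to a stop at 2.06, lever then pointing right (jig -y) before the tile. The cam meets a seated tile at about 1.9 and presses it onto the fence beyond. Stiff: about 1 N at the tip, up to 8 N when clamping; stays where left.
- lever_tip (a point): Centre of the rounded end of the lever (19 mm across), 85 mm from the bolt, 8 mm above the jig's base. The lever is a flat straight wooden bar, 15 mm wide, from 1 to 15 mm above the base.
- stamp: Bystander: turned wooden stamp, 26 mm across, 60 mm high, standing on the table to the right of the jig. Origin at the centre of its underside.
- dish: Bystander: small bisque dish, 72 mm across, 24 mm high, on the table to the right of the jig. Origin at the centre of its underside.
- jar: Bystander: small dark test jar with a cap, 49 mm across, 64 mm high, on the table to the right of the jig. Origin at the centre of its underside.

How it is judged:
On the way:
1. the tile sits flush against the back fence and the end stop (x of tile in the frame of jig between 0.0515 and 0.0565 m and y of tile in the frame of jig between 0.0945 and 0.0995 m and (angle between the x axis of tile and the x axis of jig, either way round below 0.03 rad or angle between the x axis of tile and the y axis of jig, either way round below 0.03 rad)), for 0.2 s.
At the end, for the whole second after the job is handed in: The tile lies flat on the jig with its centre within 2.5 mm of home along both jig axes and its edges within 0.03 rad of the jig's; the cam lever is past 1.85 rad and its cam presses on the tile with more than 2 N; all at rest (all of step 1 and value of joint cam above 1.85 rad and contact force between cam and tile above 2 N and linear speed of tile below 0.01 m/s and height (world z) of tile below 0.015 m and angle between tile's own z axis and vertical below 0.03 rad); the robot touches nothing.
It fails at once if the tile is lifted off the jig or tipped (height (world z) of tile above 0.018 m or angle between tile's own z axis and vertical above 0.15 rad).
It fails at once if a bystander is shoved by more than 15 mm or knocked over (distance of any of stamp, dish, jar from where it was at the start of the episode above 0.015 m or angle between any of stamp, dish, jar's own z axis and vertical above 0.5 rad).
It also fails if it takes over 67 s, if anything falls off the work surface, if the arm or the gripper's body presses on something with over 40 N, if the wrist force passes 120 N, or if a joint passes its speed limit or range.

## Working session

There is one attempt and no reset: what is moved stays moved. The work goes in short steps, Python scripts to look and compute and a tool call to move; the robot and the scene stay as the last step left them, time stands still between calls to the robot, and variables do not carry over. Pictures are saved under pics/ and viewed, about 8 in all and at most 12, crops included, and the job is handed in when it is done.

Besides the shell and the picture viewer there is one more tool, called after "Request:" by a JSON object that holds its "name" and its "arguments", one argument or row to a line. move_arm: Moves the arm, as the interface text tells. Its arguments: {"type":"object","properties":{"series":{"type":"array","items":{"type":"array","items":{"type":"number"}}},"grip_force":{"type":"number"}},"required":["series"]}

```bash
ls; mkdir -p pics; cat > h.py <<'E'
import numpy as np, cv2
from scipy.spatial.transform import Rotation as R
from workcell import robot
def cam(s,state=None):
    """camera->world R,t"""
    if "mount" in s:
        T=np.eye(4);T[:3,:3]=R.from_quat(state["eef_rot"]).as_matrix();T[:3,3]=state["tool_pos"]
        T=T@s["mount"];return T[:3,:3],T[:3,3]
    M=cv2.Rodrigues(np.array(s["rvec"],float))[0];return M.T,-M.T@np.array(s["tvec"],float).ravel()
def rays(s,uv):
    k=np.array([s["k1"],0,0,0,0],float)
    p=cv2.undistortPoints(np.array(uv,float).reshape(-1,1,2),np.array(s["camera_matrix"],float),k)[:,0]
    return np.c_[p,np.ones(len(p))]
def onplane(s,uv,z,state=None):
    M,t=cam(s,state);d=rays(s,uv)@M.T
    return t+d*((z-t[2])/d[:,2])[:,None]
def bydepth(s,uv,state=None):
    M,t=cam(s,state);uv=np.array(uv);z=s["z_map"][uv[:,1].astype(int),uv[:,0].astype(int)]
    return t+(rays(s,uv)*z[:,None])@M.T
def project(s,P,state=None):
    M,t=cam(s,state);q=(np.atleast_2d(P)-t)@M
    return cv2.projectPoints(q,np.zeros(3),np.zeros(3),np.array(s["camera_matrix"],float),np.array([s["k1"],0,0,0,0],float))[0][:,0]
def save(s,n): cv2.imwrite(f"pics/{n}.png",cv2.cvtColor(s["image"],cv2.COLOR_RGB2BGR))
E
python3 - <<'E'
from h import *
import pickle
ims=[]
for n in("top","scene"):
    s=robot.snapshot(n);pickle.dump(s,open(f"{n}0.pkl","wb"));ims.append(s["image"])
    print(n,s["camera_matrix"],s["k1"],cam(s))
a=np.vstack(ims)
cv2.imwrite("pics/top0.png",cv2.cvtColor(ims[0],4));cv2.imwrite("pics/scene0.png",cv2.cvtColor(ims[1],4))
print(robot.get_state())
E
```

```text
pics
top [[457.2369804    0.         259.72794586]
 [  0.         457.2369804  189.99974846]
 [  0.           0.           1.        ]] -0.13782953865855907 (array([[ 0.1818004 , -0.96160907,  0.20556414],
       [-0.98331278, -0.1791991 ,  0.03136335],
       [ 0.00667763, -0.20783572, -0.97814095]]), array([0.33392538, 0.09088134, 0.89973963]))
scene [[382.66160956   0.         254.2890382 ]
 [  0.         382.66160956 190.26197872]
 [  0.           0.           1.        ]] -0.01574428538880408 (array([[-0.548017  , -0.40804261,  0.7301908 ],
       [-0.83612897,  0.29204565, -0.46432497],
       [-0.02378467, -0.86499166, -0.50122223]]), array([-0.10506227,  0.50849571,  0.46767763]))
{'time_s': 0.1, 'q': array([-1.3341996 ,  0.53712795, -0.00441121,  1.53878409,  0.00258773,
        1.06729447, -0.07116694]), 'qvel': array([ 1.78161096e-03, -3.77455140e-04, -6.79701743e-05, -1.47343121e-03,
        4.06038919e-04,  9.12162190e-05, -8.43215672e-04]), 'tau': array([ 1.87755897e-03, -5.84566391e+01,  1.05151948e+00, -2.59773731e+01,
        1.26676846e-02,  4.64128199e-03, -3.10084545e-05]), 'tool_pos': array([0.19368148, 0.6198818 , 0.23847281]), 'eef_rot': array([ 0.10605299,  0.69906498, -0.1071869 ,  0.69897917]), 'force': array([-0.52774645,  0.48038526,  0.11499742]), 'ft_torque': array([ 0.026572  ,  0.05510075, -0.0227839 ]), 'opening': 0.08517650393405526}
```

View pics/top0.png

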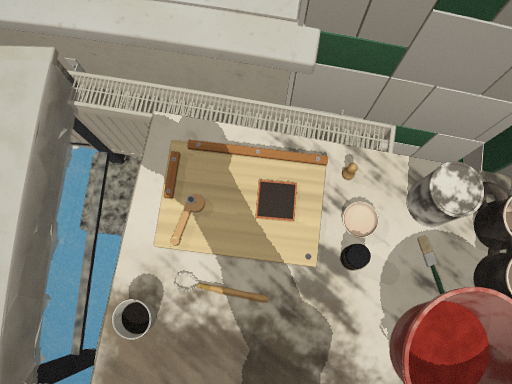

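View pics/scene0.png

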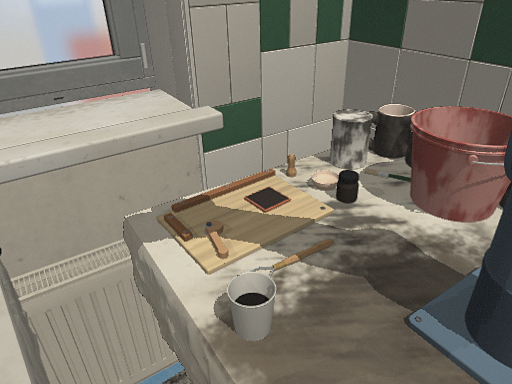

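The top view shows the jig (corners at about (172,140), (327,157), (316,265), (155,245)), tile at (277,200), cam bolt at (195,203) and lever tip at (177,242). The stamp (349,171), dish (360,218) and jar (356,257) stand to its right.

```bash
python3 - <<'E'
from h import *
import pickle
s=pickle.load(open("top0.pkl","rb"));im=s["image"]
hsv=cv2.cvtColor(im,cv2.COLOR_RGB2HSV)
for n,p in dict(jig=(240,240),tile=(277,200),tilerim=(258,200),fence=(250,152),stop=(172,175),bolt=(191,200),tip=(178,238),table=(330,300)).items():
    print(n,hsv[p[1],p[0]],bydepth(s,[p])[0].round(4))
# jig wood: saturated warm
m=((hsv[...,0]>8)&(hsv[...,0]<30)&(hsv[...,1]>70)).astype(np.uint8)
m[:130]=0;m[:,335:]=0;m[268:]=0;m[:,:150]=0
m=cv2.morphologyEx(m,cv2.MORPH_CLOSE,np.ones((7,7)))
m=cv2.morphologyEx(m,cv2.MORPH_OPEN,np.ones((5,5)))
c=max(cv2.findContours(m,0,2)[0],key=cv2.contourArea)
hull=cv2.convexHull(c);ap=cv2.approxPolyDP(hull,6,True)[:,0];print("jig px",ap.tolist())
pw=onplane(s,c[:,0],0.012)[:,:2].astype(np.float32)
r=cv2.minAreaRect(pw*1000);print("jig rect",r)
# tile incl rim
d=np.zeros(m.shape,np.uint8);g=hsv[...,2]<75;d[170:230,245:310]=g[170:230,245:310]
c=max(cv2.findContours(d,0,2)[0],key=cv2.contourArea)
r=cv2.minAreaRect((onplane(s,c[:,0],0.02)[:,:2]*1000).astype(np.float32));print("tile dark",r)
o=cv2.cvtColor(im,4);cv2.drawContours(o,[ap.reshape(-1,1,2)],-1,(0,0,255),1);cv2.drawContours(o,[c],-1,(0,255,0),1)
cv2.imwrite("pics/m1.png",cv2.resize(o[120:290,140:400],None,fx=3,fy=3))
for n in("stamp",(349,171)),("dish",(360,218)),("jar",(356,257)): print(n[0],bydepth(s,[n[1]])[0].round(3))
E
```

```text
jig [ 20  92 153] [0.4156 0.1389 0.0142]
tile [19 74 55] [0.5054 0.0822 0.0197]
tilerim [ 10 154 141] [0.4983 0.1187 0.021 ]
fence [ 15 152 174] [0.5899 0.152  0.0266]
stop [ 14 156 111] [0.5154 0.2946 0.0268]
bolt [ 0  0 63] [0.4722 0.2456 0.0334]
tip [ 17 113 201] [0.396  0.2556 0.0281]
table [ 15  53 115] [ 0.3338 -0.0533  0.0022]
jig px [[171, 141], [326, 155], [316, 265], [155, 246]]
jig rect ((494.666748046875, 150.59507751464844), (225.76473999023438, 320.63873291015625), 3.317707061767578)
tile dark ((505.6614685058594, 83.91078186035156), (67.2591323852539, 67.22654724121094), 5.474212646484375)
stamp [ 0.581 -0.045  0.049]
dish [ 0.502 -0.087  0.007]
jar [ 0.418 -0.078  0.065]
```

View pics/m1.png

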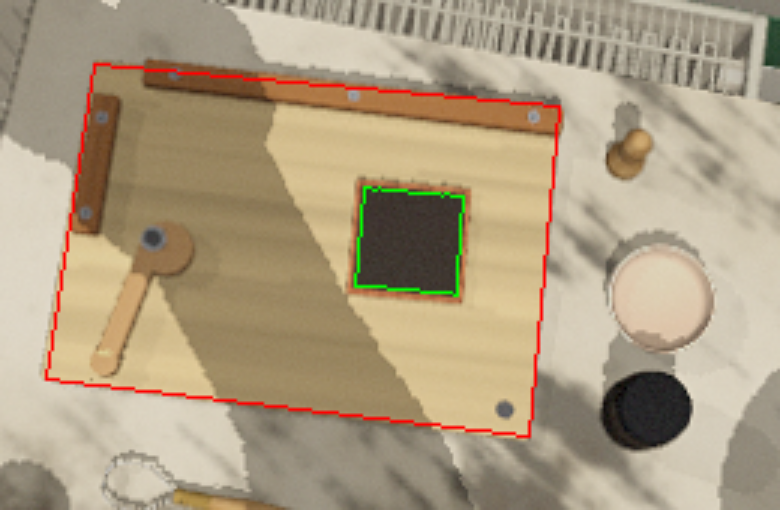

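The overlay fits the jig outline (red) and the tile's dark coat (green). The jig yaw is about 3.3° and the tile sits near world (0.506, 0.084). Next I'll work out the tool axes and the first move.

```bash
cat >> h.py <<'E'
def jig2w(p,J):  # J=(x,y,yaw)
    c,s=np.cos(J[2]),np.sin(J[2]);return np.array([J[0]+c*p[0]-s*p[1],J[1]+s*p[0]+c*p[1]])
def w2jig(p,J):
    c,s=np.cos(J[2]),np.sin(J[2]);d=np.array(p)[:2]-J[:2];return np.array([c*d[0]+s*d[1],-s*d[0]+c*d[1]])
def go(pos,yaw,st=None):
    """shift (mm) and turn (deg) in tool axes to reach pos with tool y at yaw (mod pi), tool x down"""
    st=st or robot.get_state();M=R.from_quat(st["eef_rot"]).as_matrix()
    best=None
    for k in(0,np.pi):
        y=np.array([np.cos(yaw+k),np.sin(yaw+k),0]);x=np.array([0,0,-1.]);T=np.c_[x,y,np.cross(x,y)]
        rv=R.from_matrix(M.T@T).as_rotvec(degrees=True)
        if best is None or np.linalg.norm(rv)<np.linalg.norm(best):best=rv
    return (M.T@(np.array(pos)-st["tool_pos"])*1000).round(1),best.round(2)
E
python3 - <<'E'
from h import *
import pickle
s=pickle.load(open("top0.pkl","rb"))
P=onplane(s,[[171,141],[326,155],[316,265],[155,246]],0.012)[:,:2];print(P.round(4))
st=robot.get_state();print(R.from_quat(st["eef_rot"]).as_matrix().round(3))
w=robot.snapshot("wrist");print(w["mount"].round(3),w["camera_matrix"][0],w["k1"])
for y in(0.058,0.058+np.pi/2): print(go([0.45,0.13,0.26],y,st))
E
```

```text
[[ 5.879e-01  3.161e-01]
 [ 6.164e-01  4.000e-04]
 [ 3.948e-01 -1.440e-02]
 [ 3.733e-01  2.998e-01]]
[[-0.     0.298  0.955]
 [-0.002  0.955 -0.298]
 [-1.    -0.002  0.   ]]
[[ 0.    -0.294  0.956 -0.135]
 [ 1.    -0.    -0.    -0.001]
 [ 0.     0.956  0.294 -0.075]
 [ 0.     0.     0.     1.   ]] [272.94376945   0.         256.07077429] -0.0311714413015826
(array([ -20.9, -391.2,  390.7]), array([6.933e+01, 6.000e-02, 8.000e-02]))
(array([ -20.9, -391.2,  390.7]), array([-2.067e+01, -1.000e-02,  9.000e-02]))
```

Request:
{"name": "move_arm", "arguments": {
  "series": [
    [1,-0.002,-0.03,0.03,0,0,0],
    [1,-0.004,-0.06,0.06,0,0,0],
    [1,-0.006,-0.09,0.09,0,0,0],
    [1,-0.007,-0.12,0.12,0,0,0],
    [1,-0.007,-0.15,0.15,0,0,0]
  ]
}}

```text
time_s: 0.65
tool_pos: [0.2929, 0.4308, 0.2463]
eef_rot: [0.107, 0.699, -0.107, 0.699]
force: [0.7, 0.2, 0.3]
opening: 0.0855
```

Request:
{"name": "move_arm", "arguments": {
  "series": [
    [1,-0.002,-0.03,0.03,0,0,0],
    [1,-0.004,-0.06,0.06,0,0,0],
    [1,-0.006,-0.09,0.09,0,0,0],
    [1,-0.007,-0.12,0.12,0,0,0],
    [1,-0.007,-0.15,0.15,0,0,0]
  ]
}}

```text
time_s: 1.15
tool_pos: [0.3913, 0.243, 0.2535]
eef_rot: [0.107, 0.699, -0.106, 0.699]
force: [0.1, 0.3, -0.1]
opening: 0.0857
```

Request:
{"name": "move_arm", "arguments": {
  "series": [
    [1,-0.002,-0.03,0.03,-4,0,0],
    [1,-0.004,-0.06,0.06,-12,0,0],
    [1,-0.006,-0.08,0.08,-20,0,0],
    [1,-0.007,-0.091,0.091,-21,0,0],
    [1,-0.007,-0.091,0.091,-21,0,0]
  ]
}}

```text
time_s: 1.65
tool_pos: [0.4513, 0.1282, 0.2604]
eef_rot: [-0.021, 0.707, 0.021, 0.707]
force: [0.1, -0.4, 0.3]
opening: 0.0853
```

```bash
python3 - <<'E'
from h import *
import pickle
st=robot.get_state();s=robot.snapshot("wrist");pickle.dump((st,s),open("w1.pkl","wb"))
print(st["tool_pos"].round(4),st["q"].round(2),st["force"].round(1),st["qvel"].round(3))
o=cv2.cvtColor(s["image"],4);cv2.imwrite("pics/w1.png",cv2.resize(o,None,fx=1.5,fy=1.5))
E
```

```text
[0.4513 0.1282 0.2604] [-0.55  0.2   0.2   1.99 -0.05  0.96  1.3 ] [ 0.1 -0.4  0.3] [-0.044 -0.    -0.046  0.008 -0.014  0.    -0.065]
```

View pics/w1.png

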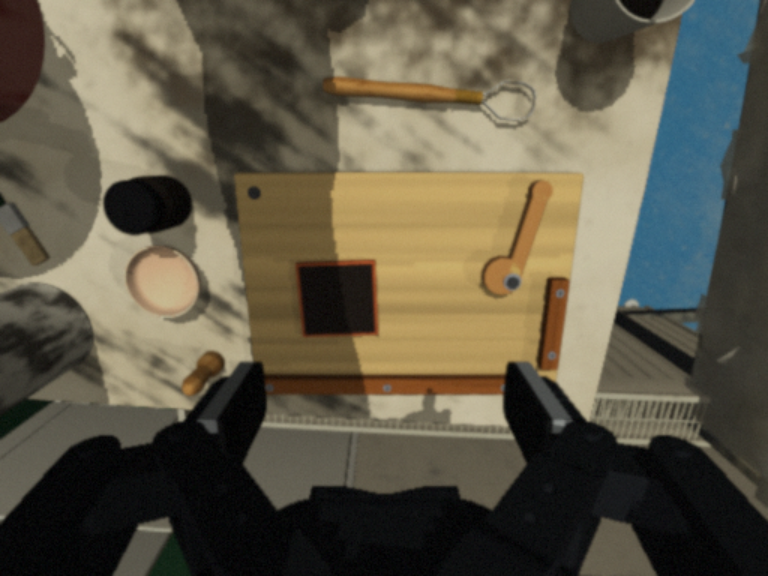

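The wrist view shows the whole jig: near edge at row ~174 (px in 1.5x), tile at (338,298), lever tip at (541,188), bolt at (512,282), stop inner face ~x 545, fence inner edge at row ~376.

```bash
cat > meas.py <<'E'
from h import *
import pickle,sys
def fit(P,dirx):
    """line fit robust; returns point, direction"""
    vx,vy,x,y=cv2.fitLine((P*1000).astype(np.float32),cv2.DIST_HUBER,0,.5,.01).ravel();return np.array([x,y])/1000,np.arctan2(vy,vx)
def subedge(s,st,p0,p1,z,n=40,h=5):
    """strongest gradient along normals of the pixel line p0-p1 -> world points on plane z"""
    g=cv2.GaussianBlur(cv2.cvtColor(s["image"],cv2.COLOR_RGB2LAB).astype(np.float32),(0,0),.7)
    p0,p1=np.array(p0,float),np.array(p1,float);d=(p1-p0)/np.linalg.norm(p1-p0);nn=np.array([-d[1],d[0]])
    t=np.arange(-h,h+.01,.25);out=[]
    for a in np.linspace(0,1,n):
        q=p0+a*(p1-p0)+t[:,None]*nn
        v=cv2.remap(g,q[:,0].astype(np.float32)[None],q[:,1].astype(np.float32)[None],1)[0]
        e=np.linalg.norm(v[4:]-v[:-4],axis=1);out.append(q[2+e.argmax()])
    return onplane(s,out,z,st)[:,:2]
def tile(s,st,z=.02):
    hsv=cv2.cvtColor(s["image"],cv2.COLOR_RGB2HSV);return hsv
E
python3 - <<'E'
from meas import *
st,s=pickle.load(open("w1.pkl","rb"))
k=1/1.5
E=lambda a,b,z:subedge(s,st,np.array(a)*k,np.array(b)*k,z)
L={}
for n,a,b,z in(("near",(270,174),(570,175),.012),("left+y",(581,190),(570,345),.012),("right-y",(237,190),(249,350),.012),("fencefoot",(275,375),(500,375),.012),
   ("fencetop?",(275,379),(500,379),.026)):
    P=E(a,b,z);L[n]=fit(P,0);print(n,L[n][0].round(4),np.degrees(L[n][1]).round(2))
for n,p in dict(bolt=(512,282),tip=(541,188),tile=(338,298),rim=(380,300)).items():print(n,bydepth(s,[np.array(p)*k],st)[0].round(4))
# tile via dark mask
im=s["image"].astype(int);m=np.zeros(im.shape[:2],np.uint8)
m[165:235,190:260]=(im.sum(2)<110)[165:235,190:260]
c=max(cv2.findContours(m,0,2)[0],key=cv2.contourArea)
print("tile",cv2.minAreaRect((onplane(s,c[:,0],.02,st)[:,:2]*1000).astype(np.float32)))
for e in("rimN",(302,262),(372,261)),("rimF",(306,335),(374,333)),("rimR",(297,268),(303,330)),("rimL",(375,266),(378,328)):
    P=E(e[1],e[2],.02);f=fit(P,0);print(e[0],f[0].round(4),np.degrees(f[1]).round(2))
cv2.imwrite("pics/x.png",cv2.resize(cv2.cvtColor(s["image"],4)[100:290,145:405],None,fx=3,fy=3))
E
```

```text
near [0.3804 0.1458] -85.86
left+y [0.4585 0.3097] 3.85
right-y [ 0.4845 -0.0086] 3.17
fencefoot [0.585  0.1424] -86.6
fencetop? [0.5772 0.1417] -86.6
bolt [0.4725 0.2472 0.0316]
tip [0.387  0.2623 0.025 ]
tile [0.501  0.0859 0.0217]
rim [0.5042 0.1264 0.011 ]
tile ((503.8133239746094, 83.81045532226562), (68.77398681640625, 69.60330963134766), 3.47090220451355)
rimN [0.4682 0.0853] -85.35
rimF [0.5383 0.0888] -84.63
rimR [0.5049 0.05  ] 5.8
rimL [0.4994 0.1193] 6.29
```

Jig pose ≈ (0.4917, 0.1513, yaw 0.065). The predicted bolt position agrees with the depth reading. The tile is at jig ≈ (8, −67) mm, turned about 2°. Next is the approach to the near side of the tile.

```bash
cat >> h.py <<'E'
J=np.array([.4917,.1513,.065])
def gj(jx,jy,z,yawj=np.pi/2): return go([*jig2w((jx,jy),J),z],J[2]+yawj)
def where(): 
    st=robot.get_state();M=R.from_quat(st["eef_rot"]).as_matrix()
    print("t",round(st["time_s"],2),"jig",(w2jig(st["tool_pos"],J)*1000).round(1),"z",(st["tool_pos"][2]*1000).round(1),"yaw(tool y)-jig",np.degrees(np.arctan2(M[1,1],M[0,1])-J[2]).round(2),"F",st["force"].round(1),"open",st["opening"].round(4),"q7",st["q"][6].round(2))
E
python3 -c "
from h import *
where();print(gj(-.065,-.0675,.06))"
```

```text
Traceback (most recent call last):
  File "h.py", line 41, in where
    print("t",round(st["time_s"],2),"jig",(w2jig(st["tool_pos"],J)*1000).round(1),"z",(st["tool_pos"][2]*1000).round(1),"yaw(tool y)-jig",np.degrees(np.arctan2(M[1,1],M[0,1])-J[2]).round(2),"F",st["force"].round(1),"open",st["opening"].round(4),"q7",st["q"][6].round(2))
                                                                                                                                                                                                                              ^^^^^^^^^^^^^^^^^^^
AttributeError: 'float' object has no attribute 'round'
```

```bash
sed -i 's/st\["opening"\].round(4)/round(st["opening"],4)/' h.py
python3 -c "
from h import *
where();print(gj(-.065,-.0675,.06))"
```

```text
t 1.7 jig [-42.5 -18.6] z 260.2 yaw(tool y)-jig 89.76 F [-0.3  0.7 -0.7] open 0.0854 q7 1.3
(array([200.2, -49. , -22.3]), array([-0.24, -0.01, -0.  ]))
```

Request:
{"name": "move_arm", "arguments": {
  "series": [
    [0,0.04,-0.01,-0.004,0,0,0],
    [0,0.08,-0.02,-0.009,0,0,0],
    [0,0.12,-0.03,-0.014,0,0,0],
    [0,0.16,-0.04,-0.018,0,0,0],
    [0,0.2,-0.049,-0.022,0,0,0]
  ]
}}

```text
time_s: 2.2
tool_pos: [0.4309, 0.0817, 0.0589]
eef_rot: [-0.023, 0.707, 0.023, 0.707]
force: [0.8, 0.4, -0.1]
opening: 0.0431
```

Request:
{"name": "move_arm", "arguments": {
  "series": [
    [0,0.01,0,0,0,0,0],
    [0,0.02,0,0,0,0,0],
    [0,0.028,0,0,0,0,0],
    [0,0.032,0,0,0,0,0],
    [0,0.032,0,0,0,0,0]
  ]
}}

```text
time_s: 2.7
tool_pos: [0.4322, 0.0809, 0.0287]
eef_rot: [-0.023, 0.706, 0.023, 0.707]
force: [-0.6, 0.1, 0.5]
opening: 0.0425
```

```bash
python3 - <<'E'
from h import *
where()
st=robot.get_state();s=robot.snapshot("wrist");import pickle;pickle.dump((st,s),open("w2.pkl","wb"))
cv2.imwrite("pics/w2.png",cv2.resize(cv2.cvtColor(s["image"],4),None,fx=1.5,fy=1.5))
E
```

```text
t 2.7 jig [-63.9 -66.3] z 28.7 yaw(tool y)-jig 89.96 F [-0.6  0.1  0.5] open 0.0425 q7 1.52
```

View pics/w2.png

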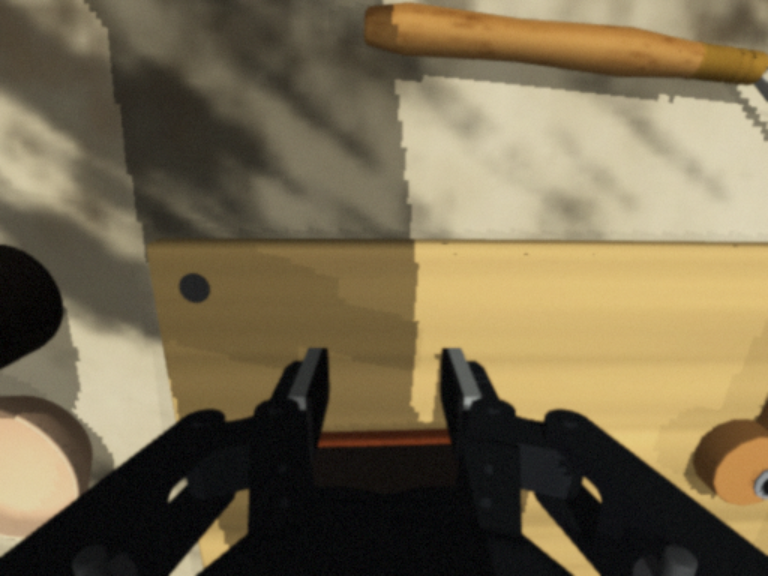

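Fingertips (at (315,355) and (455,355)) stand over the base short of the tile's near edge (row ~435). Next is a guarded descent.

Request:
{"name": "move_arm", "arguments": {
  "series": [
    [0,0.002,0,0,0,0,0],
    [0,0.004,0,0,0,0,0],
    [0,0.006,0,0,0,0,0],
    [0,0.007,0,0,0,0,0],
    [0,0.007,0,0,0,0,0]
  ]
}}

```text
time_s: 3.25
tool_pos: [0.4315, 0.0803, 0.0212]
eef_rot: [-0.023, 0.707, 0.022, 0.707]
force: [-0.0, 0.4, -0.1]
opening: 0.0425
```

Request:
{"name": "move_arm", "arguments": {
  "series": [
    [0,0.001,0,0,0,0,0],
    [0,0.001,0,0,0,0,0],
    [0,0.002,0,0,0,0,0],
    [0,0.002,0,0,0,0,0],
    [0,0.002,0,0,0,0,0]
  ]
}}

```text
time_s: 3.75
tool_pos: [0.4316, 0.0803, 0.0193]
eef_rot: [-0.023, 0.707, 0.023, 0.707]
force: [0.8, 0.0, 0.2]
opening: 0.0429
```

Request:
{"name": "move_arm", "arguments": {
  "series": [
    [0,0.001,0,0,0,0,0],
    [0,0.001,0,0,0,0,0],
    [0,0.0015,0,0,0,0,0],
    [0,0.0015,0,0,0,0,0]
  ]
}}

```text
time_s: 4.15
tool_pos: [0.4317, 0.0803, 0.0182]
eef_rot: [-0.022, 0.707, 0.023, 0.707]
force: [-2.5, -1.0, 7.7]
opening: 0.0427
```

Request:
{"name": "move_arm", "arguments": {
  "series": [
    [0,0.001,0,0,0,0,0],
    [0,0.001,0,0,0,0,0],
    [0,0.0015,0,0,0,0,0],
    [0,0.0015,0,0,0,0,0]
  ]
}}

```text
time_s: 4.55
tool_pos: [0.4317, 0.0803, 0.018]
eef_rot: [-0.022, 0.707, 0.023, 0.707]
force: [-7.3, -1.4, 34.7]
opening: 0.0427
```

Contact with the base at TCP z ≈ 18.3 mm. Backing off so the tips ride about 2 mm above the base, then pushing toward the fence.

Request:
{"name": "move_arm", "arguments": {
  "series": [
    [0,-0.003,0,0,0,0,0],
    [0,-0.004,0,0,0,0,0],
    [0,-0.004,0,0.005,0,0,0],
    [0,-0.004,0,0.011,0,0,0],
    [0,-0.004,0,0.017,0,0,0]
  ]
}}

```text
time_s: 5.05
tool_pos: [0.4493, 0.0815, 0.0201]
eef_rot: [-0.023, 0.707, 0.023, 0.707]
force: [0.2, -0.2, -1.1]
opening: 0.0423
```

Request:
{"name": "move_arm", "arguments": {
  "series": [
    [0,0,0,0.006,0,0,0],
    [0,0,0,0.012,0,0,0],
    [0,0,0,0.018,0,0,0],
    [0,0,0,0.024,0,0,0],
    [0,0,0,0.03,0,0,0]
  ]
}}

```text
time_s: 5.55
tool_pos: [0.4789, 0.0833, 0.0202]
eef_rot: [-0.023, 0.707, 0.023, 0.707]
force: [-1.1, -0.0, -0.5]
opening: 0.0424
```

Request:
{"name": "move_arm", "arguments": {
  "series": [
    [0,0,0,0.004,0,0,0],
    [0,0,0,0.008,0,0,0],
    [0,0,0,0.01,0,0,0],
    [0,0,0,0.01,0,0,0]
  ]
}}

```text
time_s: 5.95
tool_pos: [0.4889, 0.084, 0.0203]
eef_rot: [-0.023, 0.707, 0.023, 0.707]
force: [0.1, -0.0, 0.3]
opening: 0.0428
```

```bash
python3 -c "
from h import *
where()"
```

```text
t 5.95 jig [ -7.2 -67. ] z 20.3 yaw(tool y)-jig 89.93 F [ 0.1 -0.   0.3] open 0.0428 q7 1.53
```

Request:
{"name": "move_arm", "arguments": {
  "series": [
    [0,0,0,0.002,0,0,0],
    [0,0,0,0.004,0,0,0],
    [0,0,0,0.006,0,0,0],
    [0,0,0,0.008,0,0,0]
  ]
}}

```text
time_s: 6.35
tool_pos: [0.4967, 0.0845, 0.0203]
eef_rot: [-0.023, 0.707, 0.023, 0.707]
force: [-0.7, 0.3, 0.4]
opening: 0.0424
```

Request:
{"name": "move_arm", "arguments": {
  "series": [
    [0,0,0,0.001,0,0,0],
    [0,0,0,0.002,0,0,0],
    [0,0,0,0.002,0,0,0]
  ]
}}

```text
time_s: 6.65
tool_pos: [0.4987, 0.0846, 0.0203]
eef_rot: [-0.023, 0.707, 0.023, 0.707]
force: [0.0, 0.6, 0.3]
opening: 0.0421
```

Request:
{"name": "move_arm", "arguments": {
  "series": [
    [0,0,0,0.001,0,0,0],
    [0,0,0,0.002,0,0,0],
    [0,0,0,0.002,0,0,0]
  ]
}}

```text
time_s: 6.95
tool_pos: [0.5001, 0.0847, 0.0202]
eef_rot: [-0.023, 0.707, 0.023, 0.706]
force: [-1.0, -0.6, 1.3]
opening: 0.0431
```

Request:
{"name": "move_arm", "arguments": {
  "series": [
    [0,0,0,0.001,0,0,0],
    [0,0,0,0.002,0,0,0],
    [0,0,0,0.002,0,0,0]
  ]
}}

```text
time_s: 7.25
tool_pos: [0.5002, 0.0847, 0.0199]
eef_rot: [-0.023, 0.708, 0.022, 0.705]
force: [-6.0, -0.6, 4.6]
opening: 0.0429
```

```bash
python3 - <<'E'
from h import *
where()
s=robot.snapshot("top");st=robot.get_state()
o=cv2.cvtColor(s["image"],4)
a=cv2.resize(o[120:280,150:350],None,fx=3,fy=3);cv2.imwrite("pics/t3.png",a)
E
```

```text
t 7.25 jig [  4.2 -67. ] z 19.9 yaw(tool y)-jig 89.94 F [-6.  -0.6  4.6] open 0.0429 q7 1.53
```

View pics/t3.png

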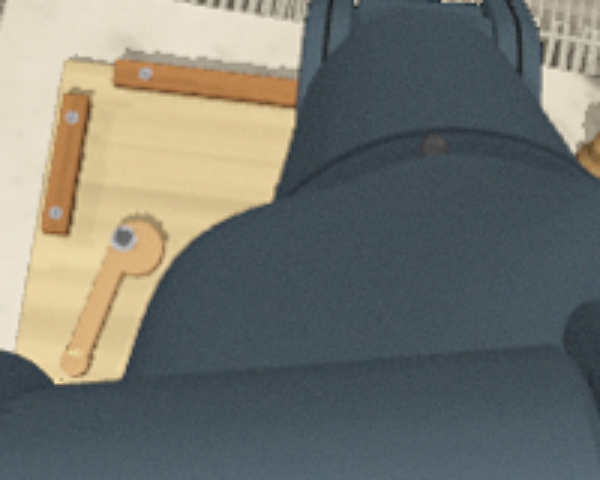

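The arm hides the tile in the top view. Contact at TCP jig x = 4.2 mm (expected about 5) with 6 N says the tile is flat on the fence. Next I retreat, lift, turn 90° and go to the tile's right side.

Request:
{"name": "move_arm", "arguments": {
  "series": [
    [0,0,0,-0.01,0,0,0],
    [0,0,0,-0.02,0,0,0],
    [0,-0.02,0,-0.02,0,0,0],
    [0,-0.045,0,-0.02,0,0,0],
    [0,-0.06,0,-0.02,0,0,0]
  ]
}}

```text
time_s: 7.8
tool_pos: [0.4829, 0.0836, 0.0817]
eef_rot: [-0.022, 0.706, 0.023, 0.708]
force: [0.5, -0.0, -0.0]
opening: 0.0426
```

Request:
{"name": "move_arm", "arguments": {
  "series": [
    [0,0,-0.01,0.01,8,0,0],
    [0,0,-0.03,0.03,16,0,0],
    [0,0,-0.05,0.05,24,0,0],
    [0,0,-0.065,0.06,32,0,0],
    [0,0,-0.07,0.066,40,0,0]
  ]
}}

```text
time_s: 8.3
tool_pos: [0.5539, 0.0156, 0.0806]
eef_rot: [0.223, 0.67, -0.223, 0.672]
force: [-0.0, 0.4, -0.6]
opening: 0.0427
```

Request:
{"name": "move_arm", "arguments": {
  "series": [
    [0,0,0,0,8,0,0],
    [0,0,0,0,16,0,0],
    [0,0,0,0,24,0,0],
    [0,0,0,0,32,0,0],
    [0,0,0,0,40,0,0]
  ]
}}

```text
time_s: 8.8
tool_pos: [0.5527, 0.0179, 0.0804]
eef_rot: [0.439, 0.554, -0.438, 0.555]
force: [0.5, 0.2, 0.4]
opening: 0.0427
```

Request:
{"name": "move_arm", "arguments": {
  "series": [
    [0,0,0,0,5,0,0],
    [0,0,0,0,10,0,0],
    [0,0,0,0,10,0,0]
  ]
}}

```text
time_s: 9.1
tool_pos: [0.5526, 0.018, 0.0802]
eef_rot: [0.484, 0.515, -0.484, 0.516]
force: [0.1, 0.4, 0.2]
opening: 0.0429
```

```bash
python3 - <<'E'
from h import *
import pickle
where();print(gj(.050,-.137,.03,0))
st=robot.get_state();s=robot.snapshot("wrist");pickle.dump((st,s),open("w4.pkl","wb"))
cv2.imwrite("pics/w4.png",cv2.resize(cv2.cvtColor(s["image"],4),None,fx=1.5,fy=1.5))
E
```

```text
t 9.1 jig [  52.1 -137. ] z 80.2 yaw(tool y)-jig -0.11 F [0.1 0.4 0.2] open 0.0429 q7 0.43
(array([50.2, -2.1,  0. ]), array([-0.11,  0.03, -0.02]))
```

View pics/w4.png

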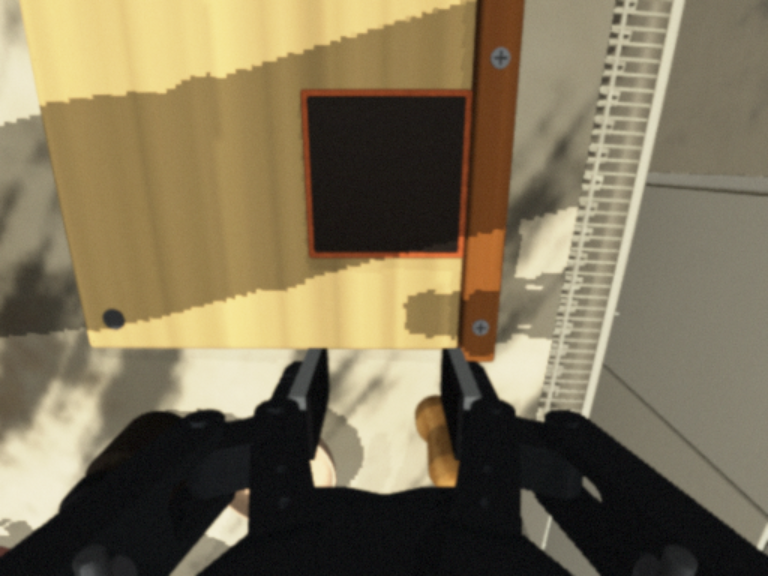

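The tile lies flush along the fence (tile right edge at column ~465, meeting the fence) and the fingers are clear to its right. Next I descend and push along the fence.

Request:
{"name": "move_arm", "arguments": {
  "series": [
    [0,0.015,-0.003,0,0,0,0],
    [0,0.035,-0.003,0,0,0,0],
    [0,0.05,-0.003,0,0,0,0],
    [0,0.06,-0.003,0,0,0,0],
    [0,0.06,-0.003,0,0,0,0]
  ]
}}

```text
time_s: 9.65
tool_pos: [0.5496, 0.0176, 0.0195]
eef_rot: [0.483, 0.516, -0.484, 0.516]
force: [-0.4, -0.0, -1.2]
opening: 0.0426
```

Request:
{"name": "move_arm", "arguments": {
  "series": [
    [0,0,0,-0.005,0,0,0],
    [0,0,0,-0.01,0,0,0],
    [0,0,0,-0.016,0,0,0],
    [0,0,0,-0.022,0,0,0],
    [0,0,0,-0.028,0,0,0]
  ]
}}

```text
time_s: 10.15
tool_pos: [0.5482, 0.0463, 0.0206]
eef_rot: [0.484, 0.516, -0.484, 0.516]
force: [-0.0, -0.7, 0.7]
opening: 0.0428
```

Request:
{"name": "move_arm", "arguments": {
  "series": [
    [0,0,0,-0.007,0,0,0],
    [0,0,0,-0.014,0,0,0],
    [0,0,0,-0.021,0,0,0],
    [0,0,0,-0.028,0,0,0],
    [0,0,0,-0.035,0,0,0]
  ]
}}

```text
time_s: 10.65
tool_pos: [0.5458, 0.0812, 0.0203]
eef_rot: [0.484, 0.516, -0.484, 0.516]
force: [0.5, -1.3, 1.3]
opening: 0.0429
```

```bash
python3 - <<'E'
from h import *
where()
E
```

```text
t 10.65 jig [ 49.4 -73.5] z 20.3 yaw(tool y)-jig -0.07 F [ 0.5 -1.3  1.3] open 0.0429 q7 0.38
```

Request:
{"name": "move_arm", "arguments": {
  "series": [
    [0,0,0,-0.007,0,0,0],
    [0,0,0,-0.014,0,0,0],
    [0,0,0,-0.021,0,0,0],
    [0,0,0,-0.028,0,0,0],
    [0,0,0,-0.035,0,0,0]
  ]
}}

```text
time_s: 11.15
tool_pos: [0.5435, 0.1161, 0.0203]
eef_rot: [0.484, 0.516, -0.484, 0.516]
force: [-0.1, -0.4, 0.7]
opening: 0.0428
```

Request:
{"name": "move_arm", "arguments": {
  "series": [
    [0,0,0,-0.007,0,0,0],
    [0,0,0,-0.014,0,0,0],
    [0,0,0,-0.021,0,0,0],
    [0,0,0,-0.028,0,0,0],
    [0,0,0,-0.035,0,0,0]
  ]
}}

```text
time_s: 11.65
tool_pos: [0.5413, 0.1511, 0.0203]
eef_rot: [0.484, 0.516, -0.484, 0.516]
force: [0.0, -1.2, 0.6]
opening: 0.0425
```

Request:
{"name": "move_arm", "arguments": {
  "series": [
    [0,0,0,-0.007,0,0,0],
    [0,0,0,-0.014,0,0,0],
    [0,0,0,-0.02,0,0,0],
    [0,0,0,-0.026,0,0,0],
    [0,0,0,-0.03,0,0,0]
  ]
}}

```text
time_s: 12.15
tool_pos: [0.5394, 0.1811, 0.0203]
eef_rot: [0.484, 0.516, -0.484, 0.516]
force: [0.2, -1.0, 0.5]
opening: 0.0428
```

```bash
python3 - <<'E'
from h import *
import pickle
where()
st=robot.get_state();s=robot.snapshot("wrist");pickle.dump((st,s),open("w5.pkl","wb"))
cv2.imwrite("pics/w5.png",cv2.resize(cv2.cvtColor(s["image"],4),None,fx=1.5,fy=1.5))
E
```

```text
t 12.15 jig [49.5 26.7] z 20.3 yaw(tool y)-jig -0.05 F [ 0.2 -1.   0.5] open 0.0428 q7 0.2
```

View pics/w5.png

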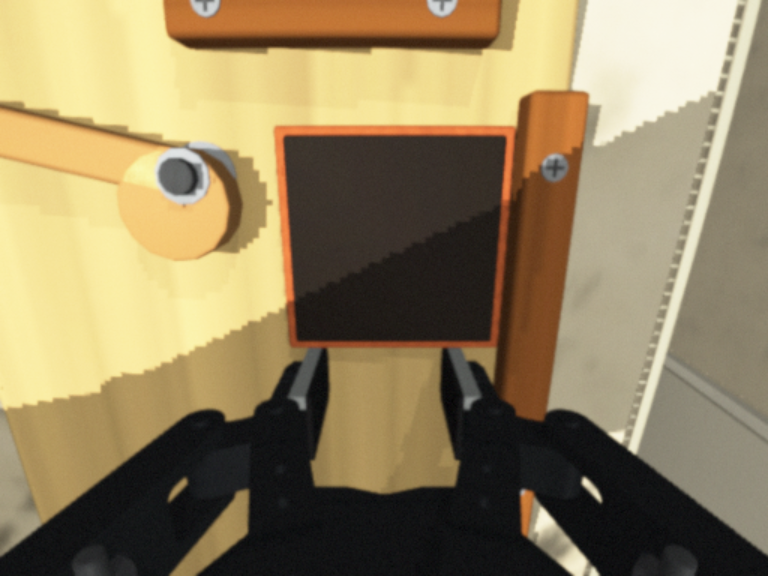

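The tile runs true along the fence, clear of the open cam (180,200), and has about 20 mm to go to the stop (row ~45).

Request:
{"name": "move_arm", "arguments": {
  "series": [
    [0,0,0,-0.004,0,0,0],
    [0,0,0,-0.008,0,0,0],
    [0,0,0,-0.012,0,0,0],
    [0,0,0,-0.015,0,0,0],
    [0,0,0,-0.017,0,0,0]
  ]
}}

```text
time_s: 12.7
tool_pos: [0.5383, 0.1978, 0.0203]
eef_rot: [0.484, 0.516, -0.484, 0.516]
force: [-0.0, -1.1, -0.3]
opening: 0.0431
```

Request:
{"name": "move_arm", "arguments": {
  "series": [
    [0,0,0,-0.001,0,0,0],
    [0,0,0,-0.002,0,0,0],
    [0,0,0,-0.002,0,0,0]
  ]
}}

```text
time_s: 13.0
tool_pos: [0.5383, 0.1995, 0.0203]
eef_rot: [0.484, 0.516, -0.484, 0.516]
force: [-0.3, 0.5, -0.2]
opening: 0.0426
```

Request:
{"name": "move_arm", "arguments": {
  "series": [
    [0,0,0,-0.001,0,0,0],
    [0,0,0,-0.002,0,0,0],
    [0,0,0,-0.002,0,0,0]
  ]
}}

```text
time_s: 13.3
tool_pos: [0.5381, 0.2015, 0.0203]
eef_rot: [0.484, 0.516, -0.484, 0.516]
force: [0.5, -0.2, -0.5]
opening: 0.0428
```

Request:
{"name": "move_arm", "arguments": {
  "series": [
    [0,0,0,-0.001,0,0,0],
    [0,0,0,-0.002,0,0,0],
    [0,0,0,-0.002,0,0,0]
  ]
}}

```text
time_s: 13.6
tool_pos: [0.538, 0.2034, 0.0203]
eef_rot: [0.484, 0.516, -0.484, 0.516]
force: [0.3, -0.4, -0.4]
opening: 0.0429
```

Request:
{"name": "move_arm", "arguments": {
  "series": [
    [0,0,0,-0.001,0,0,0],
    [0,0,0,-0.001,0,0,0],
    [0,0,0,-0.001,0,0,0]
  ]
}}

```text
time_s: 13.9
tool_pos: [0.5379, 0.2035, 0.0203]
eef_rot: [0.484, 0.515, -0.484, 0.516]
force: [-0.9, -4.3, 0.8]
opening: 0.0426
```

```bash
python3 - <<'E'
from h import *
where()
E
```

```text
t 13.9 jig [49.5 49.1] z 20.3 yaw(tool y)-jig -0.11 F [-0.9 -4.3  0.8] open 0.0426 q7 0.16
```

Firm contact with the stop at TCP jig y = 49.1 mm (expected 48). One more light nudge, then I retreat, shut the gripper and go behind the lever tip.

Request:
{"name": "move_arm", "arguments": {
  "series": [
    [0,0,0,-0.0005,0,0,0],
    [0,0,0,-0.0005,0,0,0],
    [0,0,0,0.004,0,0,0],
    [0,0,0,0.01,0,0,0],
    [0,0,0,0.015,0,0,0]
  ]
}}

```text
time_s: 14.4
tool_pos: [0.539, 0.1895, 0.0203]
eef_rot: [0.484, 0.516, -0.483, 0.516]
force: [-0.3, -0.5, 0.6]
opening: 0.0428
```

Request:
{"name": "move_arm", "arguments": {
  "series": [
    [0,-0.02,0,0,0,0,0],
    [-1,-0.05,0,0,0,0,0],
    [-1,-0.08,0,0,0,0,0],
    [-1,-0.08,-0.02,-0.02,0,0,0],
    [-1,-0.08,-0.05,-0.05,5,0,0]
  ]
}}

```text
time_s: 14.9
tool_pos: [0.488, 0.235, 0.1019]
eef_rot: [0.509, 0.492, -0.506, 0.493]
force: [0.4, 1.7, -0.9]
opening: 0.0004
```

Request:
{"name": "move_arm", "arguments": {
  "series": [
    [-1,0,-0.03,-0.03,5,0,0],
    [-1,0,-0.055,-0.06,10,0,0],
    [-1,0,-0.065,-0.07,15,0,0],
    [-1,0,-0.065,-0.07,15,0,0]
  ]
}}

```text
time_s: 15.3
tool_pos: [0.4204, 0.31, 0.1]
eef_rot: [-0.565, -0.426, 0.565, -0.425]
force: [0.4, -0.6, 0.9]
opening: 0.0003
```

```bash
python3 - <<'E'
from meas import *
where();print(gj(-.066,.152,.1,np.radians(-20)))
st=robot.get_state();s=robot.snapshot("wrist");pickle.dump((st,s),open("w6.pkl","wb"))
cv2.imwrite("pics/w6.png",cv2.resize(cv2.cvtColor(s["image"],4),None,fx=1.5,fy=1.5))
E
```

```text
t 15.3 jig [-60.8 163. ] z 100.0 yaw(tool y)-jig -19.83 F [ 0.4 -0.6  0.9] open 0.0003 q7 -0.43
(array([-0. , -1.2, 12.1]), array([ 0.17, -0.01,  0.09]))
```

View pics/w6.png

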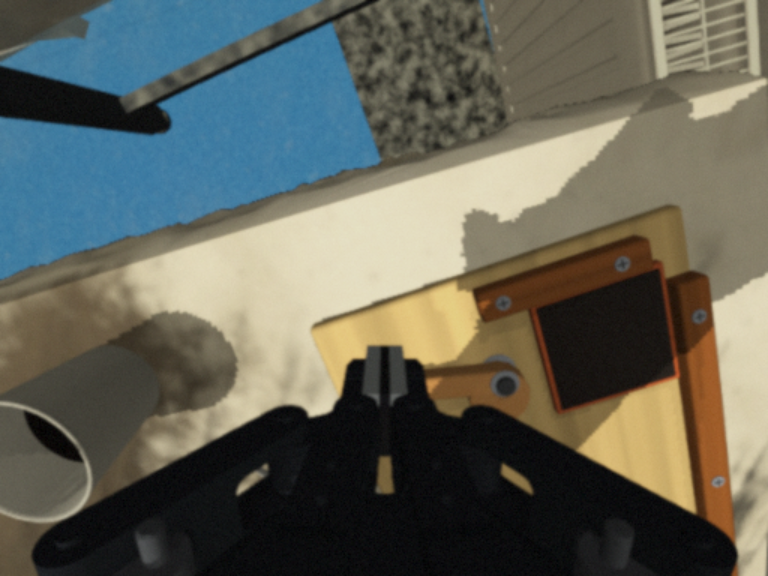

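The tile sits in the corner against fence and stop. The lever lies parallel to the tool's y, as expected for 160°. I'll descend behind it and work out the arc rows.

Request:
{"name": "move_arm", "arguments": {
  "series": [
    [-1,0.02,0,0.004,0,0,0],
    [-1,0.045,0,0.008,0,0,0],
    [-1,0.065,-0.001,0.012,0,0,0],
    [-1,0.075,-0.001,0.012,0,0,0],
    [-1,0.075,-0.001,0.012,0,0,0]
  ]
}}

```text
time_s: 15.85
tool_pos: [0.4187, 0.2948, 0.0246]
eef_rot: [-0.566, -0.423, 0.567, -0.424]
force: [0.3, -0.4, 0.3]
opening: 0.0002
```

Request:
{"name": "move_arm", "arguments": {
  "series": [
    [-1,0,0,0.004,0,0,0],
    [-1,0,0,0.008,0,0,0],
    [-1,0,0,0.012,0,0,0],
    [-1,0,0,0.014,0,0,0],
    [-1,0,0,0.014,0,0,0]
  ]
}}

```text
time_s: 16.35
tool_pos: [0.4142, 0.2827, 0.0256]
eef_rot: [0.566, 0.424, -0.566, 0.424]
force: [0.8, -0.2, -0.3]
opening: 0.0001
```

```bash
cat > arc.py <<'E'
from h import *
import sys
where()
st=robot.get_state();M=R.from_quat(st["eef_rot"]).as_matrix()
b=M.T@(np.r_[jig2w((-.0116,.097),J),st["tool_pos"][2]]-st["tool_pos"]);print("bolt in tool mm",(b*1000).round(1))
for a in map(float,sys.argv[1:]):
    Rx=R.from_rotvec([-a,0,0],degrees=True).as_matrix();print(a,((b-Rx@b)*1000).round(1))
E
python3 arc.py 6 12 18 24 30
```

```text
t 16.35 jig [-68.8 136.2] z 25.6 yaw(tool y)-jig -20.09 F [ 0.8 -0.2 -0.3] open 0.0001 q7 -0.29
bolt in tool mm [ 0.  67.2 17.2]
6.0 [ 0.  -1.4  7.1]
12.0 [ 0.  -2.1 14.3]
18.0 [ 0.  -2.  21.6]
24.0 [-0.  -1.2 28.8]
30.0 [ 0.   0.4 35.9]
```

Request:
{"name": "move_arm", "arguments": {
  "series": [
    [-1,0,-0.0014,0.0071,-6,0,0],
    [-1,0,-0.0021,0.0143,-12,0,0],
    [-1,0,-0.002,0.0216,-18,0,0],
    [-1,0,-0.0012,0.0288,-24,0,0],
    [-1,0,0.0004,0.0359,-30,0,0]
  ]
}}

```text
time_s: 16.85
tool_pos: [0.4047, 0.2492, 0.0256]
eef_rot: [0.436, 0.557, -0.435, 0.557]
force: [0.0, 2.0, -0.3]
opening: -0.0004
```

```bash
python3 arc.py 30
```

```text
t 16.85 jig [-80.4 103.3] z 25.6 yaw(tool y)-jig 10.24 F [ 0.   2.  -0.3] open -0.0004 q7 0.16
bolt in tool mm [ 0.1 66.6 18.5]
30.0 [ 0.  -0.3 35.8]
```

The lever is being pushed (2 N). I'll continue the arc with the same rows.

Request:
{"name": "move_arm", "arguments": {
  "series": [
    [-1,0,-0.0014,0.0071,-6,0,0],
    [-1,0,-0.0021,0.0143,-12,0,0],
    [-1,0,-0.002,0.0216,-18,0,0],
    [-1,0,-0.0012,0.0288,-24,0,0],
    [-1,0,0.0004,0.0359,-30,0,0]
  ]
}}

```text
time_s: 17.35
tool_pos: [0.4136, 0.2143, 0.0256]
eef_rot: [0.277, 0.651, -0.276, 0.651]
force: [-0.5, 1.8, 0.6]
opening: 0.0
```

Request:
{"name": "move_arm", "arguments": {
  "series": [
    [-1,0,-0.0014,0.0071,-6,0,0],
    [-1,0,-0.0021,0.0143,-12,0,0],
    [-1,0,-0.002,0.0216,-18,0,0],
    [-1,0,-0.0012,0.0288,-24,0,0],
    [-1,0,0.0004,0.0359,-30,0,0]
  ]
}}

```text
time_s: 17.85
tool_pos: [0.4383, 0.1882, 0.0254]
eef_rot: [0.099, 0.7, -0.099, 0.7]
force: [-1.2, 1.0, 0.7]
opening: -0.0001
```

```bash
python3 arc.py 3 6 9 12 15 18
```

```text
t 17.85 jig [-50.9  40.3] z 25.4 yaw(tool y)-jig 70.21 F [-1.2  1.   0.7] open -0.0001 q7 1.01
bolt in tool mm [ 0.  66.7 17.8]
3.0 [ 0.  -0.8  3.5]
6.0 [ 0.  -1.5  7.1]
9.0 [ 0.  -2.  10.7]
12.0 [ 0.  -2.2 14.3]
15.0 [ 0.  -2.3 17.9]
18.0 [ 0.  -2.2 21.5]
```

Request:
{"name": "move_arm", "arguments": {
  "series": [
    [-1,0,-0.0008,0.0035,-3,0,0],
    [-1,0,-0.0015,0.0071,-6,0,0],
    [-1,0,-0.002,0.0107,-9,0,0],
    [-1,0,-0.0022,0.0143,-12,0,0],
    [-1,0,-0.0023,0.0179,-15,0,0]
  ]
}}

```text
time_s: 18.35
tool_pos: [0.4545, 0.1809, 0.0253]
eef_rot: [0.007, 0.707, -0.007, 0.707]
force: [-1.2, 1.1, 0.3]
opening: 0.0005
```

Request:
{"name": "move_arm", "arguments": {
  "series": [
    [-1,0,-0.0005,0.002,-1.7,0,0],
    [-1,0,-0.0008,0.0035,-3,0,0],
    [-1,0,-0.0012,0.0053,-4.5,0,0],
    [-1,0,-0.0015,0.0071,-6,0,0],
    [-1,0,-0.0015,0.0071,-6,0,0]
  ]
}}

```text
time_s: 18.85
tool_pos: [0.462, 0.179, 0.0253]
eef_rot: [-0.029, 0.707, 0.029, 0.706]
force: [-0.7, 0.4, 0.7]
opening: -0.0001
```

```bash
python3 arc.py 3 6
```

```text
t 18.85 jig [-27.8  29.6] z 25.3 yaw(tool y)-jig 90.98 F [-0.7  0.4  0.7] open -0.0001 q7 1.29
bolt in tool mm [ 0.  67.1 17.4]
3.0 [ 0.  -0.8  3.5]
6.0 [ 0.  -1.4  7.1]
```

Request:
{"name": "move_arm", "arguments": {
  "series": [
    [-1,0,-0.0003,0.0012,-1,0,0],
    [-1,0,-0.0005,0.0024,-2,0,0],
    [-1,0,-0.0008,0.0035,-3,0,0],
    [-1,0,-0.0008,0.0035,-3,0,0]
  ]
}}

```text
time_s: 19.25
tool_pos: [0.4655, 0.1784, 0.0252]
eef_rot: [-0.047, 0.706, 0.047, 0.705]
force: [-2.5, 0.8, 0.3]
opening: -0.0003
```

Request:
{"name": "move_arm", "arguments": {
  "series": [
    [-1,0,-0.0003,0.0012,-1,0,0],
    [-1,0,-0.0005,0.0024,-2,0,0],
    [-1,0,-0.0008,0.0035,-3,0,0],
    [-1,0,-0.0008,0.0035,-3,0,0]
  ]
}}

```text
time_s: 19.65
tool_pos: [0.4692, 0.1781, 0.0253]
eef_rot: [-0.066, 0.704, 0.066, 0.704]
force: [-3.5, 1.1, -0.4]
opening: 0.0002
```

```bash
python3 arc.py 3 6
```

```text
t 19.65 jig [-20.7  28.2] z 25.3 yaw(tool y)-jig 96.96 F [-3.5  1.1 -0.4] open 0.0002 q7 1.37
bolt in tool mm [ 0.  67.2 17.4]
3.0 [ 0.  -0.8  3.5]
6.0 [ 0.  -1.4  7.1]
```

Request:
{"name": "move_arm", "arguments": {
  "series": [
    [-1,0,-0.0002,0.0008,-0.7,0,0],
    [-1,0,-0.0003,0.0016,-1.3,0,0],
    [-1,0,-0.0003,0.002,-1.3,0,0],
    [-1,0,-0.0003,0.002,-1.3,0,0]
  ]
}}

```text
time_s: 20.05
tool_pos: [0.4695, 0.1778, 0.0251]
eef_rot: [-0.074, 0.704, 0.074, 0.702]
force: [-7.8, -0.5, 5.3]
opening: -0.0
```

Request:
{"name": "move_arm", "arguments": {
  "series": [
    [-1,0,0,0.0008,0,0,0],
    [-1,0,0,0.0015,0,0,0],
    [-1,0,0,0.0015,0,0,0]
  ]
}}

```text
time_s: 20.35
tool_pos: [0.4696, 0.1777, 0.0249]
eef_rot: [-0.074, 0.705, 0.073, 0.701]
force: [-10.3, -1.3, 6.5]
opening: -0.0003
```

```bash
python3 arc.py 3
```

```text
t 20.35 jig [-20.3  27.8] z 24.9 yaw(tool y)-jig 98.27 F [-10.3  -1.3   6.5] open -0.0003 q7 1.39
bolt in tool mm [-0.2 67.3 18.6]
3.0 [-0.  -0.9  3.5]
```

Request:
{"name": "move_arm", "arguments": {
  "series": [
    [-1,0,0,0.001,0,0,0],
    [-1,0,0,0.002,0,0,0],
    [-1,0,0,0.003,0,0,0],
    [-1,0,0,0.003,0,0,0]
  ]
}}

```text
time_s: 20.75
tool_pos: [0.4698, 0.1776, 0.0244]
eef_rot: [-0.075, 0.707, 0.073, 0.699]
force: [-15.9, -1.5, 11.3]
opening: 0.0001
```

The lever no longer moves as force rises, so it is at its stop. Backing off, lifting and checking.

Request:
{"name": "move_arm", "arguments": {
  "series": [
    [-1,0,0,-0.006,0,0,0],
    [-1,0,0,-0.015,0,0,0],
    [-1,0,0,-0.022,0,0,0],
    [-1,-0.03,0,-0.025,0,0,0],
    [-1,-0.075,0,-0.03,0,0,0]
  ]
}}

```text
time_s: 21.25
tool_pos: [0.4451, 0.1721, 0.0997]
eef_rot: [-0.074, 0.704, 0.073, 0.702]
force: [0.5, 0.8, 0.9]
opening: -0.0001
```

Request:
{"name": "move_arm", "arguments": {
  "series": [
    [-1,-0.04,0.01,-0.01,0,0,0],
    [-1,-0.08,0.02,-0.02,0,0,0],
    [-1,-0.12,0.03,-0.02,0,0,0],
    [-1,-0.12,0.03,-0.02,0,0,0]
  ]
}}

```text
time_s: 21.65
tool_pos: [0.4234, 0.2011, 0.2255]
eef_rot: [-0.072, 0.699, 0.076, 0.707]
force: [1.2, 0.4, -0.7]
opening: 0.0001
```

```bash
python3 - <<'E'
from meas import *
where()
st=robot.get_state();s=robot.snapshot("wrist");pickle.dump((st,s),open("w7.pkl","wb"))
cv2.imwrite("pics/w7.png",cv2.resize(cv2.cvtColor(s["image"],4),None,fx=1.5,fy=1.5))
print(project(s,[[*jig2w(p,J),.02] for p in((.054,.097),(.092,.135),(.016,.135),(.016,.059),(.092,.059))],st)*1.5)
E
```

```text
t 21.65 jig [-64.9  54.1] z 225.5 yaw(tool y)-jig 98.32 F [ 1.2  0.4 -0.7] open 0.0001 q7 1.27
[[410.5569986  384.00107611]
 [442.54580336 422.7416028 ]
 [458.22126376 353.00961019]
 [376.14373311 342.25824291]
 [365.23949613 413.34197767]]
```

View pics/w7.png

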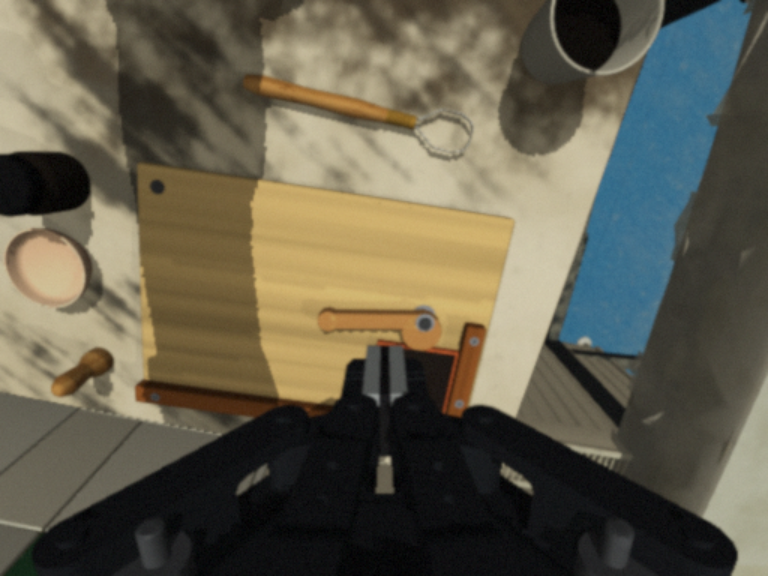

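The lever is closed, with its tip at (328,320) and bolt at (425,323), and the cam is against the tile. The fingers hide part of the tile, so I'll move aside and check from above.

Request:
{"name": "move_arm", "arguments": {
  "series": [
    [-1,0,0.04,0,0,0,0],
    [-1,0,0.08,0,0,0,0],
    [-1,0,0.13,0,0,0,0],
    [-1,0,0.18,0,0,0,0],
    [-1,0,0.22,0,0,0,0]
  ]
}}

```text
time_s: 22.2
tool_pos: [0.3738, 0.4155, 0.219]
eef_rot: [-0.074, 0.703, 0.074, 0.703]
force: [1.8, 0.1, 0.3]
opening: 0.0003
```

Request:
{"name": "move_arm", "arguments": {
  "series": [
    [-1,0,0.04,0,0,0,0],
    [-1,0,0.08,0,0,0,0],
    [-1,0,0.1,0,0,0,0],
    [-1,0,0.1,0,0,0,0]
  ]
}}

```text
time_s: 22.6
tool_pos: [0.352, 0.5139, 0.2184]
eef_rot: [-0.075, 0.704, 0.075, 0.703]
force: [0.0, 0.5, 0.2]
opening: 0.0003
```

```bash
python3 - <<'E'
from meas import *
where()
s=robot.snapshot("top");im=s["image"];pickle.dump(s,open("top8.pkl","wb"))
cv2.imwrite("pics/t8.png",cv2.resize(cv2.cvtColor(im,4)[125:275,150:350],None,fx=4,fy=4))
c0=project(s,[*jig2w((.054,.097),J),.02])[0];print("home px",c0)
m=np.zeros(im.shape[:2],np.uint8);x,y=c0.astype(int)
m[y-25:y+25,x-25:x+25]=(im.astype(int).sum(2)<180)[y-25:y+25,x-25:x+25]
c=max(cv2.findContours(m,0,2)[0],key=cv2.contourArea)
r=cv2.minAreaRect((onplane(s,c[:,0],.02)[:,:2]*1000).astype(np.float32))
print("tile dark",r,"jig",(w2jig(np.array(r[0])/1000,J)*1000).round(1),"ang-jig",r[2]-np.degrees(J[2]))
E
```

```text
t 22.6 jig [-115.8  370.9] z 218.4 yaw(tool y)-jig 98.47 F [0.  0.5 0.2] open 0.0003 q7 0.73
home px [196.1614662  168.18684061]
tile dark ((540.4640502929688, 251.23403930664062), (68.67565155029297, 68.71127319335938), 3.4785265922546387) jig [55.2 96.6] ang-jig -0.2456990760957125
```

View pics/t8.png

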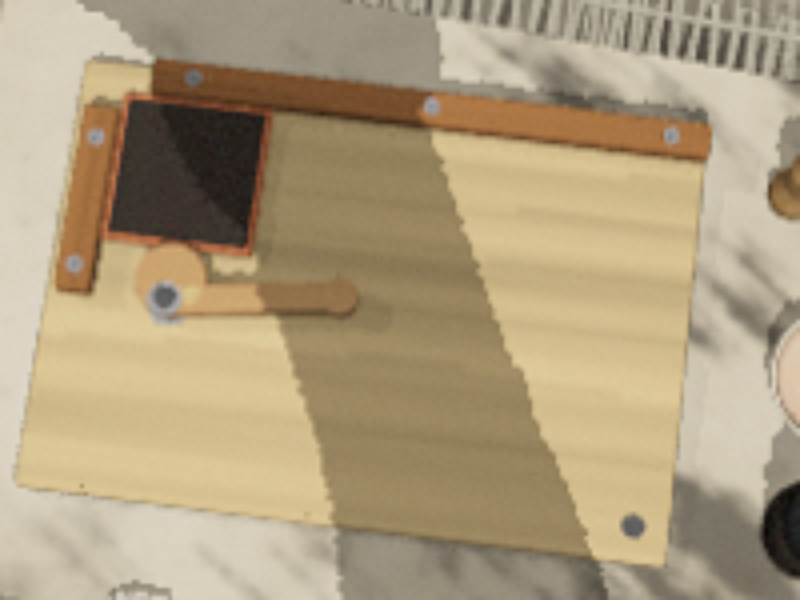

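The picture shows the tile square in the corner, the cam pressing its near edge and the lever pointing right. One last direct check of tile to stop and fence distances in this picture.

```bash
python3 - <<'E'
from meas import *
s=pickle.load(open("top8.pkl","rb"));u=lambda p:(p[0]/4+150-.4,p[1]/4+125-.4)
c=np.array([540.46,251.23])/1000;a=J[2]
nx=np.array([np.cos(a),np.sin(a)]);ny=np.array([-np.sin(a),np.cos(a)])
for n,p,q,z,v in(("stop top edge",(114,125),(97,275),.026,ny),("fence top edge",(290,117),(690,158),.026,nx)):
    P=subedge(s,None,u(p),u(q),z,h=3);f=fit(P,0);print(n,"from tile centre mm",(np.median((P-c)@v)*1000).round(1),"angle",np.degrees(f[1]).round(1))
L=onplane(s,[u((165,295)),u((343,297))],.027);d=w2jig(L[1],J)-w2jig(L[0],J)
print("lever deg",np.degrees(np.arctan2(d[1],d[0]))%360,"len",np.hypot(*d))
for n,p in("stamp",(349,171)),("dish",(360,218)),("jar",(356,257)): print(n,bydepth(s,[p])[0].round(3))
E
```

```text
stop top edge from tile centre mm 33.9 angle 2.1
fence top edge from tile centre mm 34.0 angle -86.5
lever deg 276.2015310568646 len 0.08680333486755515
stamp [ 0.581 -0.044  0.051]
dish [ 0.502 -0.086  0.009]
jar [ 0.418 -0.078  0.066]
```

```bash
python3 -c "
from h import *
where();print(robot.finish_job())"
```

```text
t 22.65 jig [-114.6  368.4] z 218.5 yaw(tool y)-jig 98.34 F [ 1.3 -0.6 -0.5] open 0.0 q7 0.74
the job is handed in; nothing more can be done
None
```

I pushed the tile against the back fence and then along it to the end stop. I then swung the cam lever anticlockwise to its stop, moved the arm clear and handed the job in at about 22.7 s. No verdict was reported.

**Tile:** From above its centre measured about jig (55.2, 96.6) mm, against home at (54, 97), and its edges were within 0.3° of the jig's. I felt firm contact at both faces: about 6 N at the fence and 4 N at the stop.

**Cam:** The lever measured about 276°, or roughly 2.03 rad. At the end it took 16 N without moving further. I could not measure the clamping force on the tile itself.

**Bystanders:** Depth readings at the stamp, dish and jar changed by no more than 2 mm from the start.

**Check that did not work:** Measuring the gaps from the tile to the fence and stop directly in the last picture was inconclusive. The edge finder caught the rim of the tile's dark coat (about 34 mm both ways) instead of the fence and stop. Flushness therefore rests on the contact forces and the measured tile pose.

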